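# Close the cam lock of the blue panel joint

### The arm

A 6-joint arm with a two-finger parallel gripper is mounted at the origin on the work surface. World frame = base frame: x ahead of the robot, y to its left, z up, the work surface at z = 0. Lengths are in mm, angles in rad, forces in N, time in s.
With the tool pointing down it reaches from about 250 to 725 mm from the base axis. Payload 4 kg.
Tool frame: the origin (TCP) lies on the mounting face of the last link; the fingertips stand 173 mm ahead of it and the grasp point (between the pads) lies tcp_to_grasp ahead of it (tcp_to_grasp is the distance from the TCP to the grasp point, in mm); z points along the fingers, y is the direction in which the jaws open and shut (so a half turn about z gives the same grasp; the last joint's range is limited). The gripper opens to 85 mm and grips with 20 to 120 N. Pads are 22 mm wide; open, the fingers measure 114 mm over their backs; the gripper's body (76 mm by 85 mm) begins 54 mm behind the grasp point. The pads swing forward as they close: fully open they stand 13 mm farther back than shut.
Start: joints at [1.285, 0.241, 0.005, 1.335, 0, 1.571], TCP at [140.961, 479.719, 404.706] pointing down, gripper open.
Joint ranges: [-2.72, 2.72], [-1.05, 1.87], [-1.09, 1.28], [-1.99, 2.15], [-1.42, 1.44], [-3.14, 3.14]. Speed limits (rad/s): [2.79, 2.79, 3.14, 3.14, 3.14, 3.14].

### API

Orientations are given as a rotation vector (axis times angle).
In Python, from cell import get_obs, get_image, get_calibration, sign_off, tcp_to_grasp gives the robot as it stands.
- The arm moves only by the tool drive_tool, never from a script. Its argument "plan" is a list of rows, each a list of 7 numbers: the shift along the tool's x, y, z as a fraction of full scale, then the turn, a rotation vector about the tool's x, y, z as a fraction of full scale, then the opening, from -1 (shut) to 1 (fully open). In form: [[x, y, z, wx, wy, wz, claw], ...]. A call has 1 to 20 rows; each row shifts and turns the commanded pose from where the row before left it, along the tool's axes as they then stand; what a row does not reach is not made up. Full scale, the value 1, is 0.08 m for a shift and 90 degrees for a turn. A row lasts 1/12 s, in which the tool goes at most 41.7 mm and 7.16 degrees, less where a joint would pass 70% of its speed; a pose out of reach is approached as far as the arm can. A call with a number of a shift or a turn outside -1 to 1 is refused whole. A call with a gripper value outside its range is refused whole. The fingers move at their own pace and stop on an object; "newtons" is the grip in N (left out, the last holds). Time passes only in rows, so rows that do not move let the fingers close. It gives the time, the measured TCP pose, the force and the opening at its end, in the units of the state.
- get_obs(): the state, without advancing time (a new reading comes with each control period).
- get_image(name): name is "side" or "top"; returns (picture, depth): 420x560x3 uint8, red, green, blue; 420x560 float32, mm along the optical axis (not along the pixel's ray), 0 where there is no reading.
- get_calibration(name): a dict with "vertical_fov" (degrees; the focal length in pixels is half the picture's height over the tangent of half this angle, whatever the lens; pixels are square), "cx", "cy" (the principal point, pixels), "k1" (the pictures are not rectified: a ray, as slopes to the right and down, at radius r is drawn at 1 + k1 r^2 times it, then the intrinsics apply), "world_from_camera" (4x4, takes a point from camera to world coordinates). Camera axes: x right, y down, z forward; pixel columns grow to the right and rows downward; lengths in mm; the calibration is good to about 2 mm. A picture is of the moment at which its call begins. get_calibration takes no time and is no camera call.
- sign_off(): hands the job in, once; it reports no verdict.
The state is a dict: "time": time; "joints": joint angles; "joint_velocities": joint speeds; "joint_torque": joint torques, N m; "tcp_pos": TCP position; "tcp_rot": TCP orientation; "force": force on the tool from outside, world axes, zero at the start; "torque": the same for the moment, N m; "finger_gap": finger opening in mm.
Only numpy, scipy, OpenCV 4.12 (cv2) and the standard library are available. Lean on these libraries where they do the work, as an engineer would, in place of code of your own. Each camera call takes 0.05 s, during which the arm holds its last target. There are 200 camera calls.

### The job

The blue panel joint is still open. Take the orange-handled driver from its stand, put its blade in the slot of the blue joint's brass cam disc and turn it clockwise until the bolt is drawn in and the gap between the panels has closed, then put the driver in the small empty blue tote. The grey joint is already tight: leave its cam as it is.

Things in the scene. Friction and masses are not known exactly. Their poses are not given: they have to be found in the camera images.
- driver: Stubby screwdriver, 120 mm, 180 g, upright in a black stand 75 mm high; lifts 70 mm straight out. Origin: middle of the blade's lower edge; z up the shaft, x along blade and wing. Blade 36 (x) x 6 (y) mm; shank 14 mm thick to z = 70; black collar 52 mm wide, z = 70 to 76; orange wing grip 64 (x) x 20 (y) mm, z = 76 to 120: pinch its 20 mm. A half turn makes no difference.
- blue_slot (a point): Slot floor's centre in the brass cam disc (62 mm wide) of the blue panel joint; on its vertical axis, 43 mm above the table. x lies along the slot, turns with the disc. Slot 20 mm wide (y) between lugs 44 mm long, 14 mm high, flared to 30 mm at z = 20, ends open. Blade goes in vertically, along the slot, down to the floor, with 0.4 rad play either way. Below the lugs a hook reaches out 62 mm.
- blue_cam (a joint): Angle of the brass cam disc, rad, growing clockwise seen from above: 0 open (slot points at the bolt, 14 mm gap between the plywood half and the blue sliding half) to 0.96 at its stop (gap closed). Starts at 0 to 0.1; the gap shrinks in proportion; friction of about 0.15 N m holds it where it is left.
- tote: Small empty blue open tote, fixed, outside 200 mm (x) by 150 mm (y) by 65 mm high, walls and floor 5 mm. Origin: centre of its underside.
- grey_cam (a joint): Angle of the steel cam disc of the grey panel joint, a like joint that is already tight: 0 as it stands, at its stop; down to -0.96 when undone (turned anticlockwise).
Mind the look-alikes: they are no part of the job. What is shaped like the driver but pink, purple or turquoise is not meant.

How it is judged (in metres and radians):
On the way, in this order (a step that is already met when the one before it is completed fails the run):
1. the driver's blade is down in the slot of the blue joint's cam disc (origin within 18 mm of the axis and less than 10 mm above the slot's floor) (horizontal distance between driver and blue_slot below 0.018 m and z of driver in the frame of blue_slot below 0.01 m), for 0.1 s.
2. with the blade in the slot, the cam is turned clockwise past 0.80 rad (gap under about 2.5 mm) (all of step 1 and value of joint blue_cam above 0.8 rad), for 0.1 s.
At the end, for the whole second after the job is handed in: The blue cam stands past 0.80 rad (gap under about 2.5 mm), the grey cam is still within 0.2 rad of tight, and the driver lies or leans at rest in the tote, its blade end inside the walls and below the rim (value of joint blue_cam above 0.8 rad and value of joint grey_cam above -0.2 rad and x of driver in the frame of tote between -0.1 and 0.1 m and y of driver in the frame of tote between -0.075 and 0.075 m and z of driver in the frame of tote below 0.062 m and linear speed of driver below 0.03 m/s); the robot touches nothing.
It fails at once if the grey joint's cam is turned back by more than 0.2 rad (value of joint grey_cam below -0.2 rad).
It also fails if it takes over 58 s, if anything falls off the work surface, if the arm or the gripper's body presses on something with over 40 N, if the wrist force passes 120 N, or if a joint passes its speed limit or range.

## Working session

There is one attempt and no reset: what is moved stays moved. The work goes in short steps, Python scripts to look and compute and a tool call to move; the robot and the scene stay as the last step left them, time stands still between calls to the robot, and variables do not carry over. Pictures are saved under pics/ and viewed, about 8 in all and at most 12, crops included, and the job is handed in when it is done.

Besides the shell and the picture viewer there is one more tool, called after ">>>" as name(argument=value, ...), one argument or row to a line, values as JSON. drive_tool: Moves the arm, as the interface text tells. Its arguments: {"type":"object","properties":{"plan":{"type":"array"},"newtons":{"type":"number"}},"required":["plan"]}

```bash
mkdir -p pics; ls; cat > h.py <<'E'
import numpy as np, cv2
from cell import *
def cal(n):
    c=get_calibration(n); f=210/np.tan(np.radians(c["vertical_fov"])/2)
    return f,c["cx"],c["cy"],c["k1"],np.array(c["world_from_camera"])
def slopes(n,u,v):
    f,cx,cy,k,T=cal(n); a=np.stack([(np.asarray(u,float)-cx)/f,(np.asarray(v,float)-cy)/f],-1)
    s=a.copy()
    for _ in range(20): s=a/(1+k*(s**2).sum(-1,keepdims=True))
    return s,T
def plane(n,u,v,z):
    s,T=slopes(n,u,v); d=np.concatenate([s,np.ones(s.shape[:-1]+(1,))],-1)@T[:3,:3].T
    o=T[:3,3]; return o+d*((z-o[2])/d[...,2])[...,None]
def world(n,depth):
    v,u=np.mgrid[:420,:560]; s,T=slopes(n,u,v)
    p=np.concatenate([s,np.ones((420,560,1))],-1)*depth[...,None]
    return p@T[:3,:3].T+T[:3,3]
def snap(n,tag):
    im,d=get_image(n); np.savez(f"{tag}.npz",im=im,d=d); return im,d
E
python3 - <<'E'
from h import *
for n in("top","side"):
    im,d=snap(n,n+"0"); cv2.imwrite(f"pics/{n}0.png",cv2.resize(im[...,::-1],(784,588)))
    print(cal(n))
print(tcp_to_grasp,get_obs())
E
```

```text
pics
(np.float64(437.179596720569), 280.4354121758367, 206.0566497657191, -0.05797784512439005, array([[-9.13817937e-03, -9.91629774e-01,  1.28790083e-01,
         3.07782329e+02],
       [-9.99743996e-01,  1.17261377e-02,  1.93504598e-02,
        -5.20957232e+01],
       [-2.06987023e-02, -1.28580284e-01, -9.91483068e-01,
         1.28362349e+03],
       [ 0.00000000e+00,  0.00000000e+00,  0.00000000e+00,
         1.00000000e+00]]))
(np.float64(437.7690120225652), 281.7424192891527, 216.32843465076076, -0.09037389045077766, array([[ 9.17155331e-01, -2.28821837e-01,  3.26292300e-01,
        -1.99130710e+01],
       [-3.97738954e-01, -4.73995364e-01,  7.85577571e-01,
        -1.15320319e+03],
       [-2.50962653e-02, -8.50275815e-01, -5.25738733e-01,
         8.03151752e+02],
       [ 0.00000000e+00,  0.00000000e+00,  0.00000000e+00,
         1.00000000e+00]]))
154.70000000000002 {'time': 0.1, 'joints': array([1.28500077e+00, 2.41345462e-01, 3.87755115e-03, 1.33521896e+00,
       9.35634385e-06, 1.57084074e+00]), 'joint_velocities': array([ 0.0004862 , -0.00183082,  0.0029012 , -0.00118615, -0.00149846,
       -0.00183264]), 'joint_torque': array([ 4.36051077e-04, -3.73138404e+01,  2.53010184e+01,  1.08454170e-02,
        5.43495412e-05, -2.75164501e-05]), 'tcp_pos': array([140.89255001, 479.49219757, 403.90487345]), 'tcp_rot': array([-4.47429556e-01, -3.10928497e+00,  2.93705232e-03]), 'force': array([-0.11590695, -0.39514831,  0.42570173]), 'torque': array([-0.01141895,  0.03391097,  0.04550968]), 'finger_gap': 85.45677431966875}
```

View pics/top0.png

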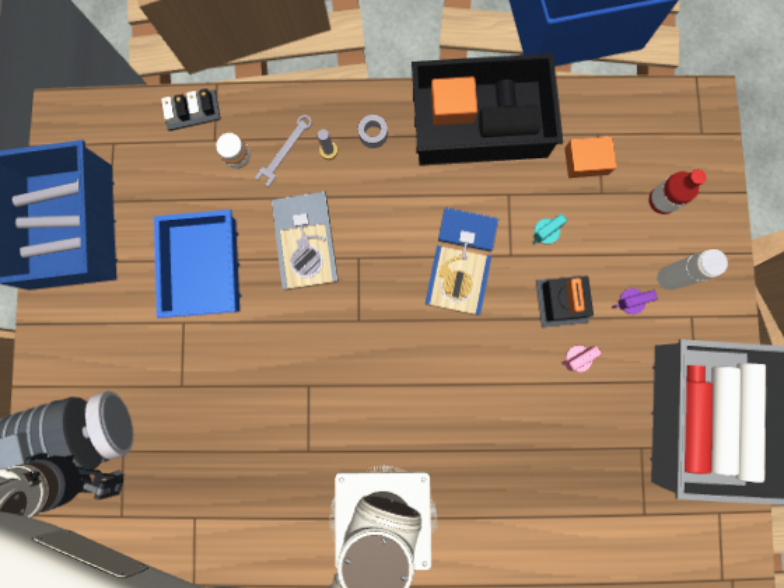

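View pics/side0.png

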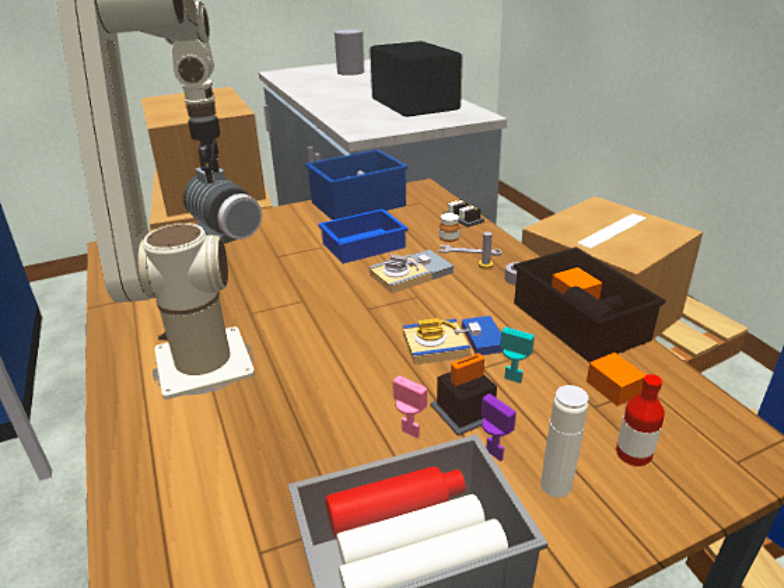

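The top view (784 px scale) shows these things that could be taken for the driver, each with its pixel:
- Orange wing in the black stand, (577,294). This is the one I want.
- Turquoise (549,230), purple (636,300) and pink (582,358) look-alikes.
- Orange boxes at (590,156) and (454,98).

The blue joint has a brass cam at (458,284) and the grey one is at (306,261). The small empty tote is at (197,263); the larger blue bin at (45,215) holds pipes.

```bash
cat > m.py <<'E'
from h import *
z=np.load("top0.npz"); im,d=z["im"],z["d"]; W=world("top",d)
hsv=cv2.cvtColor(im,cv2.COLOR_RGB2HSV); H,S,V=[hsv[...,i].astype(int) for i in range(3)]
def box(x0,y0,x1,y1):
    m=np.zeros((420,560),bool); m[y0:y1,x0:x1]=1; return m
def rect(m,name):
    p=W[m]; p=p[:, :2]; (c,s,a)=cv2.minAreaRect(p.astype(np.float32)); 
    e,v=np.linalg.eigh(np.cov(p.T)); print(name,m.sum(),"c",np.round(c,1),"size",np.round(s,1),"ang",round(a,1),"mean",p.mean(0).round(1),"z",np.percentile(W[m][:,2],[5,50,95]).round(1),"major ang",np.arctan2(v[1,1],v[0,1]).round(3))
dr=box(385,190,430,235)&(H<20)&(S>150)&(V>120)
rect(dr,"orange"); rect(dr&(W[...,2]>np.percentile(W[dr][:,2],50)-6),"orange top")
st=box(375,190,430,235)&(V<90)&(W[...,2]>60)&(W[...,2]<90); rect(st,"stand")
for n,b in(("blue",box(300,165,350,225)),("grey",box(195,165,240,200))):
    zz=W[...,2]
    print(n,"z hist",np.histogram(zz[b],bins=range(-5,80,5)))
    rect(b&(zz>50),n+" lugs"); rect(b&(zz>36)&(zz<48),n+" disc")
t=box(105,140,175,235); rect(t&(W[...,2]>55),"tote rim"); rect(t&(W[...,2]<15)&(H>100)&(H<125)&(S>120),"tote floor")
for n,x0,y0,x1,y1 in(("L",290,130,480,270),):
    cv2.imwrite("pics/crop1.png",cv2.resize(im[140:270,290:480,::-1],None,fx=4.2,fy=4.2,interpolation=cv2.INTER_CUBIC))
E
python3 m.py
```

```text
orange 156 c [ 385.3 -229.8] size [ 63.7 387.3] ang 21.0 mean [ 442.5 -379.4] z [ 83.3 125.1 129.4] major ang 2.124
orange top 144 c [ 366.2 -231.3] size [ 61.3 372.1] ang 27.4 mean [ 442.4 -377.8] z [120.5 125.4 129.4] major ang 2.099
stand 550 c [ 443.3 -380.6] size [78.  82.2] ang 3.6 mean [ 439.8 -373.7] z [71.2 76.3 83.2] major ang 1.422
blue z hist (array([347, 452,  63,  15,  68, 644, 710, 136,  71, 235,  96,  16,  58,
        58,  10,   0]), array([-5,  0,  5, 10, 15, 20, 25, 30, 35, 40, 45, 50, 55, 60, 65, 70, 75]))
blue lugs 152 c [ 404.7 -124.9] size [ 57.9 235.5] ang 66.9 mean [ 464.1 -153. ] z [  53.3   60.1 1283.6] major ang 2.56
blue disc 380 c [ 517.  -158.2] size [ 70.2 143.6] ang 85.7 mean [ 503.9 -160.5] z [37.9 42.9 47.1] major ang 2.922
grey z hist (array([ 56,  97,   6,   4,  19, 399, 474,  69,  23, 185,  88,  25,  58,
        54,  10,   0]), array([-5,  0,  5, 10, 15, 20, 25, 30, 35, 40, 45, 50, 55, 60, 65, 70, 75]))
grey lugs 151 c [425.6  69. ] size [330.3  71.4] ang 33.6 mean [523.8 146.6] z [52.2 59.5 66. ] major ang -2.404
grey disc 277 c [542.9 149. ] size [60.7 87.9] ang 74.0 mean [541.2 150.6] z [39.6 43.5 46.7] major ang 2.97
tote rim 1106 c [487.1 202.6] size [572.4 245.7] ang 78.1 mean [518.  370.9] z [58.  64.4 69.1] major ang 0.909
tote floor 2556 c [522.4 393.3] size [195.4 184.9] ang 4.7 mean [528.7 388.8] z [ 1.   5.5 10.3] major ang -3.071
```

View pics/crop1.png

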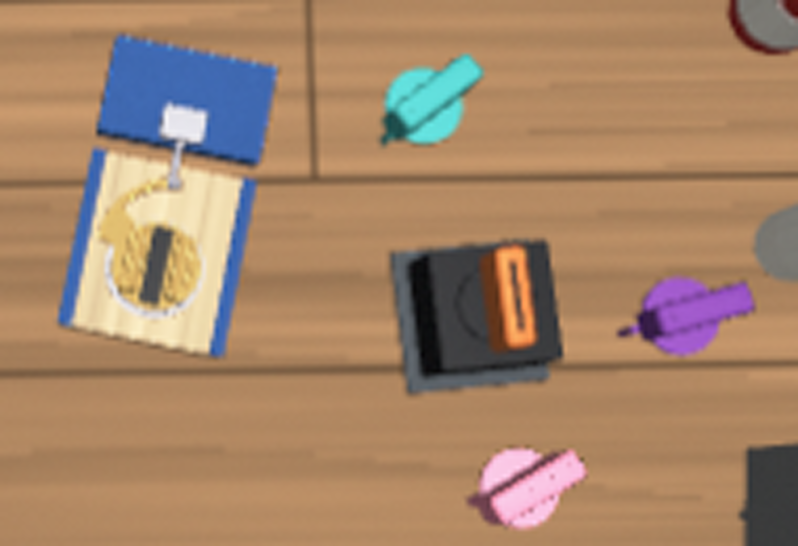

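The crop shows the orange wing in the black stand, its top face at about crop (516,298). That confirms the driver; the dark blade slot of the blue cam is at about crop (156,266). Next I measure both on planes, leaving out the invalid depth.

```bash
cat > m2.py <<'E'
import re
src=open("m.py").read().split("dr=box")[0]; exec(src)
ok=d>0
def pr(m,name,z=None):
    if z is None: p=W[m]
    else:
        v,u=np.nonzero(m); p=plane("top",u,v,z)
    q=p[:,:2].astype(np.float32); c,s,a=cv2.minAreaRect(q); e,v=np.linalg.eigh(np.cov(q.T))
    print(name,m.sum(),"rect c",np.round(c,1),"size",np.round(s,1),"ang",round(np.radians(a),3),"mean",q.mean(0).round(1),"major",round(float(np.arctan2(v[1,1],v[0,1])%np.pi),3),"zmed",np.median(W[m][:,2]).round(1))
c=np.array([[497,248],[525,245],[537,347],[507,350]]); u=(c[:,0]+.5)/4.2-.5+290; v=(c[:,1]+.5)/4.2-.5+140
P=plane("top",u,v,125.)[:,:2]; print("wing corners",P.round(1),P.mean(0).round(1)); e=(P[2]+P[3]-P[0]-P[1])/2; print(np.linalg.norm(e),np.arctan2(e[1],e[0])%np.pi, np.linalg.norm((P[1]-P[0])))
o=box(385,190,430,235)&(H<20)&(S>140)&(V>190); pr(o,"orange bright",125.)
o2=o&ok&(W[...,2]>117);pr(o2,"orange hi")
b=box(300,165,350,225)&ok
br=b&(H>15)&(H<30)&(S>130); pr(br&(W[...,2]>36)&(W[...,2]<70),"brass")
pr(b&(W[...,2]>53)&br,"brass lugs depth")
sl=box(319,188,336,216)&(V<80); pr(sl,"slot dark",43.)
bl=b&(H>100)&(H<125)&(S>120)&(V>60); 
lab,n=None,None
n,lab,stt,_=cv2.connectedComponentsWithStats(bl.astype(np.uint8))
for i in range(1,n):
    if stt[i,4]>20: pr(lab==i,"bluecomp")
g=box(195,165,240,205)&ok&(W[...,2]>53); pr(g,"grey lugs")
t=box(105,145,175,232)&ok&(H>100)&(H<125)&(S>120)
pr(t&(W[...,2]>57),"tote rim"); 
ry=plane("top",*np.array([[156,215],[232,210],[238,311],[158,316]]).T/1.4,65.)[:,:2]; print(ry.round(1),ry.mean(0))
E
python3 m2.py
python3 - <<'E'
from h import *
z=np.load("side0.npz");im=z["im"]
a=cv2.resize(im[225:265,285:350,::-1],None,fx=8,fy=8,interpolation=cv2.INTER_CUBIC)
z=np.load("top0.npz");im=z["im"]
b=cv2.resize(im[180:220,305:350,::-1],None,fx=8,fy=8,interpolation=cv2.INTER_CUBIC)
cv2.imwrite("pics/c2.png",np.vstack([a,np.pad(b,((0,0),(0,520-360),(0,0)))])[:,:])
E
```

```text
wing corners [[ 474.2 -370.9]
 [ 475.9 -389. ]
 [ 410.6 -393.4]
 [ 408.9 -374.3]] [ 442.4 -381.9]
65.40044297041938 0.0598393326005926 18.09960375673567
orange bright 123 rect c [ 443.5 -380.9] size [60.5 17.9] ang 0.094 mean [ 443.5 -380.7] major 0.088 zmed 125.4
orange hi 123 rect c [ 443.8 -380.9] size [61.4 19.8] ang 0.147 mean [ 443.4 -380.6] major 0.089 zmed 125.4
brass 88 rect c [ 490.8 -164.9] size [46.9 76.1] ang 1.332 mean [ 474.3 -158.3] major 1.009 zmed 58.6
brass lugs depth 67 rect c [ 475.2 -160.3] size [43.9 43.8] ang 1.339 mean [ 473.  -158.5] major 1.568 zmed 60.0
slot dark 43 rect c [ 479.6 -160.2] size [ 9.  41.4] ang 1.353 mean [ 481.8 -160.6] major 2.911 zmed 44.1
bluecomp 113 rect c [ 578.6 -150.4] size [47.2 27.9] ang 1.542 mean [ 580.7 -148.2] major 1.361 zmed 24.8
bluecomp 149 rect c [ 572.3 -207.9] size [43.9 39.9] ang 1.534 mean [ 572.6 -214. ] major 3.13 zmed 24.6
bluecomp 107 rect c [ 499.9 -110.6] size [  7.4 121.2] ang 1.357 mean [ 499.1 -110.6] major 2.924 zmed 27.3
bluecomp 109 rect c [ 477.9 -214.5] size [  8.  120.3] ang 1.363 mean [ 475.9 -214.1] major 2.929 zmed 27.9
grey lugs 133 rect c [530.  152.7] size [44.6 43. ] ang 0.712 mean [529.4 152.6] major 0.681 zmed 59.7
tote rim 982 rect c [525.1 379.5] size [212.3 163.3] ang 0.066 mean [523.  376.3] major 0.078 zmed 64.6
[[625.8 461.9]
 [633.3 301.8]
 [424.  284. ]
 [415.4 448.6]] [524.61901836 374.06015605]
```

View pics/c2.png

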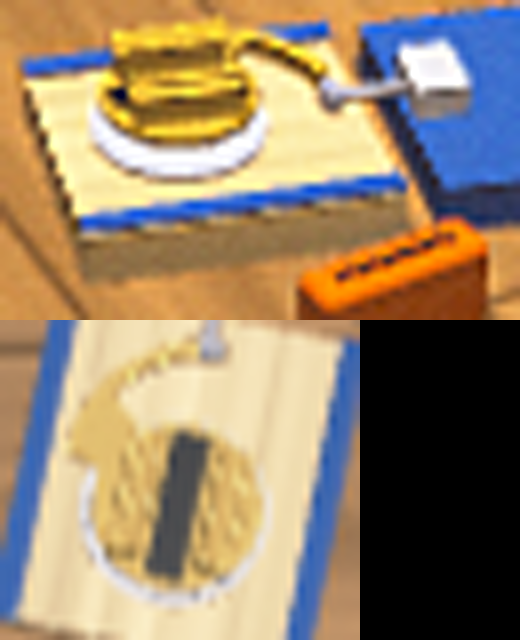

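Top crop: the slot is dark from about (190,430) to (165,575) in 8x pixels, and the lugs and panel strips agree on an axis near (478,-160.5) with the slot at yaw -0.23. The side crop shows the brass lugs and hook in the open position. The driver is at (443,-381) with its wing at yaw 0.09. Moving over there now.

>>> drive_tool(
  plan=[
    [-0.28,-0.39,0,0,0,0,0.3],
    [-0.28,-0.39,0,0,0,0,0.3],
    [-0.28,-0.39,0,0,0,0,0.3],
    [-0.28,-0.39,0,0,0,0,0.3],
    [-0.28,-0.39,0,0,0,0,0.3],
    [-0.28,-0.39,0,0,0,0,0.3],
    [-0.28,-0.39,0,0,0,0,0.3],
    [-0.28,-0.39,0,0,0,0,0.3],
    [-0.28,-0.39,0,0,0,0,0.3],
    [-0.28,-0.39,0,0,0,0,0.3],
    [-0.28,-0.39,0,0,0,0,0.3],
    [-0.28,-0.39,0,0,0,0,0.3],
    [-0.28,-0.39,0,0,0,0,0.3],
    [-0.28,-0.39,0,0,0,0,0.3],
    [-0.28,-0.39,0,0,0,0,0.3],
    [-0.28,-0.39,0,0,0,0,0.3],
    [-0.28,-0.39,0,0,0,0,0.3],
    [-0.28,-0.39,0,0,0,0,0.3],
    [-0.28,-0.39,0,0,0,0,0.3],
    [-0.28,-0.39,0,0,0,0,0.3],
  ],
)

```text
time: 1.77
tcp_pos: [394.8, -247.3, 404.2]
tcp_rot: [-0.449, -3.109, -0.001]
force: [0.8, 1.5, 0.1]
finger_gap: 55.5
```

```bash
cat > go.py <<'E'
import sys
from h import *
from scipy.spatial.transform import Rotation as R
# target x y z, optional yaw of tool y: shift in tool units (after the turn), turn in tool units
def go(x,y,z,yaw=None):
    o=get_obs(); Q=R.from_rotvec(o["tcp_rot"]); ty=Q.as_matrix()[:,1]; cur=np.arctan2(ty[1],ty[0])
    T=Q
    if yaw is None: yaw=cur
    dw=(yaw-cur+np.pi)%(2*np.pi)-np.pi
    # ideal tool: z down, y at yaw
    G=np.array([[np.sin(yaw),np.cos(yaw),0],[-np.cos(yaw),np.sin(yaw),0],[0,0,-1]]).T.reshape(3,3)
    Y=np.array([np.cos(yaw),np.sin(yaw),0]);Z=np.array([0,0,-1.]);M=np.stack([np.cross(Y,Z),Y,Z],1)
    rv=(Q.inv()*R.from_matrix(M)).as_rotvec()
    d=np.array([x,y,z])-o["tcp_pos"]
    print("t",round(o["time"],2),"pos",o["tcp_pos"].round(1),"yaw",round(cur,3),"j",o["joints"].round(2),"gap",round(o["finger_gap"],1),"F",o["force"].round(1),"T",o["torque"].round(2))
    print("turn first (units)",(rv/(np.pi/2)).round(3),"shift units now-axes",(Q.inv().apply(d)/80).round(3),"after-turn axes",(M.T@d/80).round(3))
a=[float(v) for v in sys.argv[1:]]; go(*a)
E
python3 go.py 443.4 -381 262 1.66
```

```text
t 1.77 pos [ 394.8 -247.3  404.2] yaw 1.284 j [-0.56  0.17 -0.08  1.32  0.   -0.27] gap 55.5 F [0.8 1.5 0.1] T [ 0.05 -0.08  0.02]
turn first (units) [ 0.    -0.    -0.239] shift units now-axes [-1.056 -1.432  1.777] after-turn axes [-0.456 -1.718  1.778]
```

>>> drive_tool(
  plan=[
    [0,0,0,0,0,-0.06,0.3],
    [0,0,0,0,0,-0.06,0.3],
    [0,0,0,0,0,-0.06,0.3],
    [0,0,0,0,0,-0.06,0.3],
    [-0.09,-0.34,0.2,0,0,0,0.3],
    [-0.09,-0.34,0.2,0,0,0,0.3],
    [-0.09,-0.34,0.2,0,0,0,0.3],
    [-0.09,-0.34,0.2,0,0,0,0.3],
    [-0.09,-0.34,0.2,0,0,0,0.3],
    [0,0,0,0,0,0,0.3],
    [0,0,0,0,0,0,0.3],
  ],
)

```text
time: 2.68
tcp_pos: [442.7, -378.1, 321.9]
tcp_rot: [0.141, -3.135, -0.006]
force: [-0.2, 0.4, 0.3]
finger_gap: 55.6
```

```bash
python3 go.py 443.4 -381 262 1.66
python3 - <<'E'
from h import *
im,d=snap("side","side1"); cv2.imwrite("pics/s1.png",cv2.resize(im[200:340,260:400,::-1],None,fx=4,fy=4,interpolation=cv2.INTER_CUBIC))
E
```

```text
t 2.68 pos [ 442.7 -378.1  321.9] yaw 1.66 j [-0.71  0.45  0.09  1.21  0.   -0.8 ] gap 55.6 F [-0.2  0.4  0.3] T [-0.01  0.03 -0.01]
turn first (units) [ 0.002 -0.002  0.   ] shift units now-axes [-0.008 -0.039  0.749] after-turn axes [-0.006 -0.037  0.749]
```

View pics/s1.png

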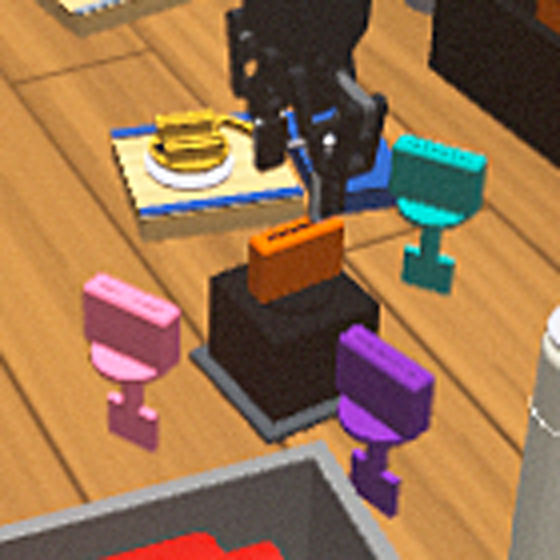

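The fingers are open above the orange wing, centred on about crop (297,250), with clearance to the pink, purple and turquoise ones. I'll descend and pinch.

>>> drive_tool(
  plan=[
    [0,-0.02,0.15,0,0,0,0.3],
    [0,-0.02,0.15,0,0,0,0.3],
    [0,0,0.15,0,0,0,0.3],
    [0,0,0.15,0,0,0,0.3],
    [0,0,0.15,0,0,0,0.3],
    [0,0,0,0,0,0,0.3],
    [0,0,0,0,0,0,-1],
    [0,0,0,0,0,0,-1],
    [0,0,0,0,0,0,-1],
    [0,0,0,0,0,0,-1],
    [0,0,0,0,0,0,-1],
    [0,0,0,0,0,0,-1],
  ],
  newtons=70,
)

```text
time: 3.73
tcp_pos: [443.9, -380.8, 266.5]
tcp_rot: [-0.143, 3.136, -0.003]
force: [-1.0, 0.6, 6.2]
finger_gap: 19.2
```

```bash
python3 go.py 443.4 -381 352 1.66
```

```text
t 3.73 pos [ 443.9 -380.8  266.5] yaw 1.662 j [-0.71  0.5   0.01  1.08  0.   -0.8 ] gap 19.2 F [-1.   0.6  6.2] T [0.33 0.1  0.02]
turn first (units) [-0.001  0.002  0.001] shift units now-axes [ 0.004 -0.003 -1.068] after-turn axes [ 6.000e-03 -1.000e-03 -1.068e+00]
```

Gripped at 19.2 mm. Lifting straight up.

>>> drive_tool(
  plan=[
    [0,0,-0.1,0,0,0,-1],
    [0,0,-0.2,0,0,0,-1],
    [0,0,-0.25,0,0,0,-1],
    [0,0,-0.25,0,0,0,-1],
    [0,0,-0.25,0,0,0,-1],
    [0,0,-0.2,0,0,0,-1],
    [0,0,0,0,0,0,-1],
    [0,0,0,0,0,0,-1],
  ],
)

```text
time: 4.4
tcp_pos: [443.5, -380.8, 365.4]
tcp_rot: [-0.143, 3.137, -0.002]
force: [-0.8, -0.8, -1.6]
finger_gap: 18.8
```

```bash
python3 go.py 478 -160.5 365 1.34
python3 - <<'E'
from h import *
im,d=snap("side","side2"); cv2.imwrite("pics/s2.png",cv2.resize(im[160:300,260:400,::-1],None,fx=4,fy=4,interpolation=cv2.INTER_CUBIC))
E
```

```text
t 4.4 pos [ 443.5 -380.8  365.4] yaw 1.662 j [-0.71  0.43  0.17  1.31 -0.   -0.8 ] gap 18.8 F [-0.8 -0.8 -1.6] T [-0.03  0.02  0.01]
turn first (units) [-0.001  0.001  0.205] shift units now-axes [-0.68   2.703  0.003] after-turn axes [0.21  2.779 0.006]
```

View pics/s2.png

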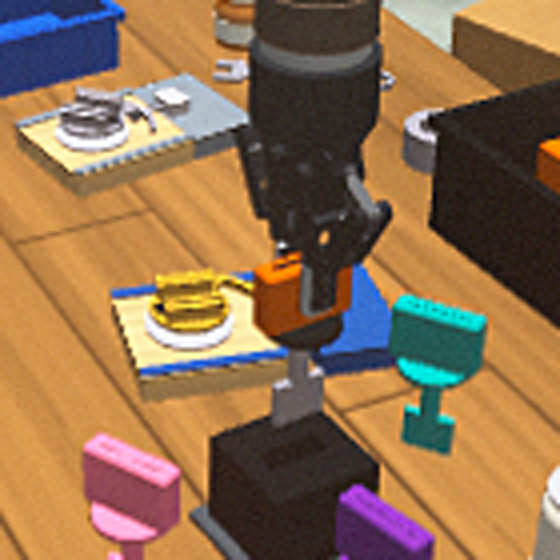

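The driver is held upright by its wing, with the blade clear of the stand at about crop (298,415). I'll carry it over the blue cam.

>>> drive_tool(
  plan=[
    [0,0,0,0,0,0.05,-1],
    [0,0,0,0,0,0.05,-1],
    [0,0,0,0,0,0.05,-1],
    [0,0,0,0,0,0.055,-1],
    [0.03,0.35,0,0,0,0,-1],
    [0.03,0.4,0,0,0,0,-1],
    [0.03,0.4,0,0,0,0,-1],
    [0.03,0.4,0,0,0,0,-1],
    [0.03,0.4,0,0,0,0,-1],
    [0.03,0.4,0,0,0,0,-1],
    [0.03,0.3,0,0,0,0,-1],
    [0,0.13,0,0,0,0,-1],
    [0,0,0,0,0,0,-1],
    [0,0,0,0,0,0,-1],
  ],
)

```text
time: 5.62
tcp_pos: [477.8, -160.1, 363.7]
tcp_rot: [-0.36, -3.119, 0.001]
force: [0.2, 0.3, -1.5]
finger_gap: 18.7
```

```bash
python3 go.py 478 -160.5 304.5 1.34
python3 - <<'E'
from h import *
u=260+298/4;v=160+416/4
print("blade by side ray z104 while over stand",plane("side",np.array([u]),np.array([v]),104.).round(1))
im,d=snap("side","side3"); cv2.imwrite("pics/s3.png",cv2.resize(im[160:290,240:380,::-1],None,fx=5,fy=5,interpolation=cv2.INTER_CUBIC))
E
```

```text
t 5.62 pos [ 477.8 -160.1  363.7] yaw 1.341 j [-0.32  0.27 -0.06  1.24 -0.   -0.09] gap 18.7 F [ 0.2  0.3 -1.5] T [ 0.04 -0.06  0.08]
turn first (units) [-0.    -0.001  0.001] shift units now-axes [-0.005 -0.003  0.74 ] after-turn axes [-0.003 -0.004  0.74 ]
blade by side ray z104 while over stand [[ 443.6 -381.8  104. ]]
```

View pics/s3.png

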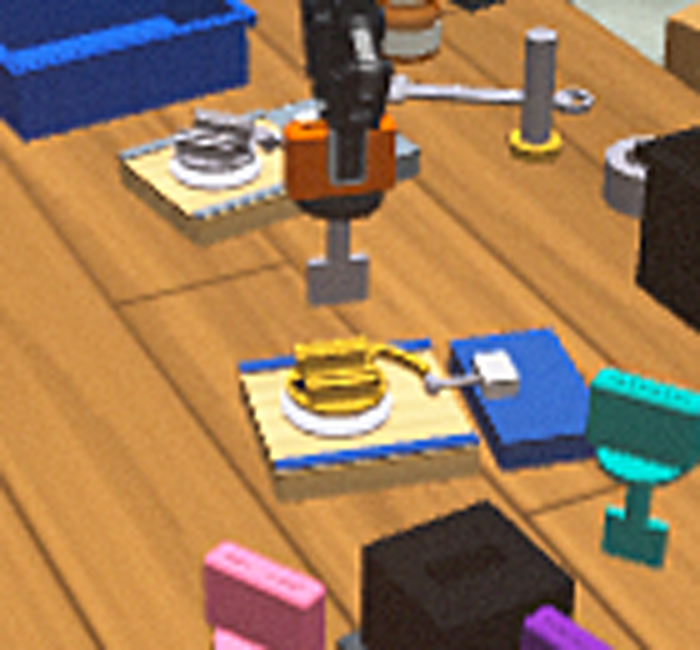

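The blade, at about crop (338,285), is above and in line with the brass slot at about (335,375), and the ray check on it agrees within 1 mm. Lowering it in.

>>> drive_tool(
  plan=[
    [0,0,0.15,0,0,0,-1],
    [0,0,0.15,0,0,0,-1],
    [0,0,0.12,0,0,0,-1],
    [0,0,0.1,0,0,0,-1],
    [0,0,0.08,0,0,0,-1],
    [0,0,0.06,0,0,0,-1],
    [0,0,0.04,0,0,0,-1],
    [0,0,0,0,0,0,-1],
    [0,0,0,0,0,0,-1],
  ],
)

```text
time: 6.42
tcp_pos: [478.0, -160.3, 308.9]
tcp_rot: [0.362, 3.12, -0.0]
force: [-0.3, 0.1, -1.7]
finger_gap: 18.9
```

```bash
python3 go.py 478 -160.5 304.5 1.34
python3 - <<'E'
from h import *
im,d=snap("side","side4"); cv2.imwrite("pics/s4.png",cv2.resize(im[180:290,270:350,::-1],None,fx=5,fy=5,interpolation=cv2.INTER_CUBIC))
E
```

```text
t 6.42 pos [ 478.  -160.3  308.9] yaw 1.34 j [-0.32  0.31 -0.16  1.1  -0.   -0.09] gap 18.9 F [-0.3  0.1 -1.7] T [-0.01 -0.    0.03]
turn first (units) [-0.  0. -0.] shift units now-axes [-0.    -0.002  0.054] after-turn axes [-0.    -0.002  0.054]
```

View pics/s4.png

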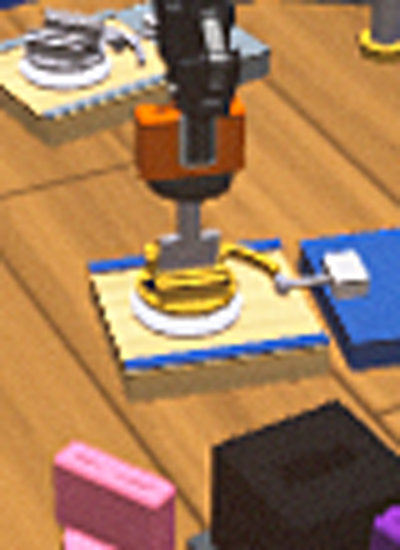

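The blade sits between the brass lugs at about crop (190,260), and there is no contact force yet. I'll lower it a little more and start the clockwise turn (positive wz).

>>> drive_tool(
  plan=[
    [0,0,0.03,0,0,0,-1],
    [0,0,0.02,0,0,0,-1],
    [0,0,0,0,0,0,-1],
    [0,0,0,0,0,0,-1],
    [0,0,0,0,0,0.05,-1],
    [0,0,0,0,0,0.05,-1],
    [0,0,0,0,0,0.05,-1],
    [0,0,0,0,0,0.05,-1],
    [0,0,0,0,0,0.05,-1],
    [0,0,0,0,0,0.05,-1],
    [0,0,0,0,0,0,-1],
  ],
  newtons=100,
)

```text
time: 7.38
tcp_pos: [478.0, -160.2, 304.8]
tcp_rot: [1.082, 2.949, 0.0]
force: [-0.2, 0.1, -1.3]
finger_gap: 18.6
```

```bash
python3 go.py 478 -160.5 304.5 0
```

```text
t 7.38 pos [ 478.  -160.2  304.8] yaw 0.868 j [-0.32  0.32 -0.16  1.09  0.    0.38] gap 18.6 F [-0.2  0.1 -1.3] T [-0.02 -0.04  0.06]
turn first (units) [0.    0.    0.552] shift units now-axes [-0.003 -0.003  0.004] after-turn axes [-0.004  0.     0.004]
```

>>> drive_tool(
  plan=[
    [0,0,0,0,0,0.05,-1],
    [0,0,0,0,0,0.05,-1],
    [0,0,0,0,0,0.05,-1],
    [0,0,0,0,0,0.05,-1],
    [0,0,0,0,0,0.05,-1],
    [0,0,0,0,0,0.05,-1],
    [0,0,0,0,0,0.05,-1],
    [0,0,0,0,0,0.05,-1],
    [0,0,0,0,0,0.05,-1],
    [0,0,0,0,0,0.04,-1],
    [0,0,0,0,0,0,-1],
    [0,0,0,0,0,0,-1],
  ],
)

```text
time: 8.38
tcp_pos: [477.3, -160.6, 304.7]
tcp_rot: [-2.106, -2.331, 0.004]
force: [-3.3, -1.9, 1.6]
finger_gap: 18.4
```

```bash
python3 go.py 478 -160.5 304.5 0
python3 - <<'E'
from h import *
im,d=snap("side","side5"); cv2.imwrite("pics/s5.png",cv2.resize(im[180:290,270:360,::-1],None,fx=5,fy=5,interpolation=cv2.INTER_CUBIC))
E
```

```text
t 8.38 pos [ 477.3 -160.6  304.7] yaw 0.101 j [-0.32  0.32 -0.16  1.09 -0.    1.15] gap 18.4 F [-3.3 -1.9  1.6] T [-0.65  1.06  0.04]
turn first (units) [-0.001  0.001  0.065] shift units now-axes [0.    0.009 0.003] after-turn axes [0.001 0.009 0.003]
```

View pics/s5.png

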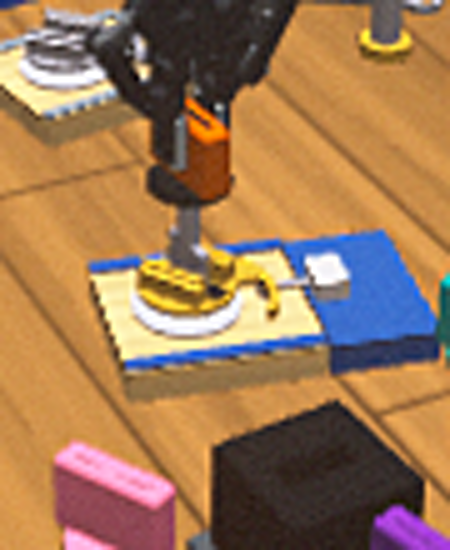

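The cam has turned and the hook has drawn the bolt in. The gap at about crop (310,300) is almost closed. I'll turn on toward the stop and measure the gap from colour.

>>> drive_tool(
  plan=[
    [0,0,0,0,0,0.03,-1],
    [0,0,0,0,0,0.03,-1],
    [0,0,0,0,0,0.03,-1],
    [0,0,0,0,0,0,-1],
    [0,0,0,0,0,0,-1],
  ],
)

```text
time: 8.85
tcp_pos: [477.1, -160.6, 304.7]
tcp_rot: [-2.266, -2.175, 0.004]
force: [-5.0, -3.3, 2.0]
finger_gap: 18.8
```

```bash
python3 go.py 478 -160.5 304.5 0
cat > gap.py <<'E'
from h import *
import sys
# project side view to plane z=24.5 (panel top); blue slider pixels in panel frame: near edge along axis -0.214
a=np.array([np.cos(-.214),np.sin(-.214)]);b=np.array([-a[1],a[0]]);c=np.array([478.,-160.3])
for tag in sys.argv[1:]:
    im=np.load(tag+".npz")["im"]; hsv=cv2.cvtColor(im,cv2.COLOR_RGB2HSV).astype(int)
    v,u=np.nonzero((hsv[...,0]>100)&(hsv[...,0]<125)&(hsv[...,1]>120)&(hsv[...,2]>60))
    p=plane(tag[:-1],u,v,24.5)[:,:2]-c; s,t=p@a,p@b
    k=(abs(t)<40)&(s>40)&(s<170); print(tag,k.sum(),"slider s pct",np.percentile(s[k],[1,5,25,50,75,95,99]).round(1))
E
python3 -c "
from h import *
snap('side','side6');snap('top','top6')"
python3 gap.py side0 side5 side6 top0 top6
```

```text
t 8.85 pos [ 477.1 -160.6  304.7] yaw -0.041 j [-0.32  0.32 -0.16  1.09 -0.    1.29] gap 18.8 F [-5.  -3.3  2. ] T [-0.76  1.37  0.08]
turn first (units) [-0.002  0.001 -0.026] shift units now-axes [0.002 0.011 0.002] after-turn axes [0.001 0.011 0.003]
side0 237 slider s pct [ 84.7  87.2 109.8 126.9 139.7 150.5 153. ]
side5 241 slider s pct [ 74.1  76.8 100.5 115.6 128.7 139.  141.3]
side6 234 slider s pct [ 73.9  76.5 100.2 114.4 127.  137.1 139.3]
top0 527 slider s pct [ 86.6  89.5 108.3 126.  140.8 152.6 154.9]
top6 62 slider s pct [ 77.5  80.7  97.1 115.1 129.1 139.6 141.7]
```

>>> drive_tool(
  plan=[
    [0,0,0,0,0,0.03,-1],
    [0,0,0,0,0,0.03,-1],
    [0,0,0,0,0,0,-1],
    [0,0,0,0,0,0,-1],
  ],
)

```text
time: 9.28
tcp_pos: [477.0, -160.3, 304.7]
tcp_rot: [-2.361, -2.071, 0.005]
force: [-6.0, -3.6, 3.2]
finger_gap: 18.7
```

```bash
python3 go.py 478 -160.5 304.5 0.3
python3 -c "
from h import *
snap('side','side7')"
python3 gap.py side6 side7
python3 - <<'E'
from h import *
im=np.load("side7.npz")["im"]; cv2.imwrite("pics/s7.png",cv2.resize(im[200:290,270:380,::-1],None,fx=6,fy=6,interpolation=cv2.INTER_CUBIC))
E
```

```text
t 9.28 pos [ 477.  -160.3  304.7] yaw -0.131 j [-0.32  0.32 -0.16  1.09 -0.    1.38] gap 18.7 F [-6.  -3.6  3.2] T [-0.72  1.58  1.44]
turn first (units) [-0.002  0.001 -0.274] shift units now-axes [-0.001  0.013  0.003] after-turn axes [-0.006  0.011  0.003]
side6 234 slider s pct [ 73.9  76.5 100.2 114.4 127.  137.1 139.3]
side7 235 slider s pct [ 73.9  76.5 100.3 114.3 127.  137.1 139.3]
```

View pics/s7.png

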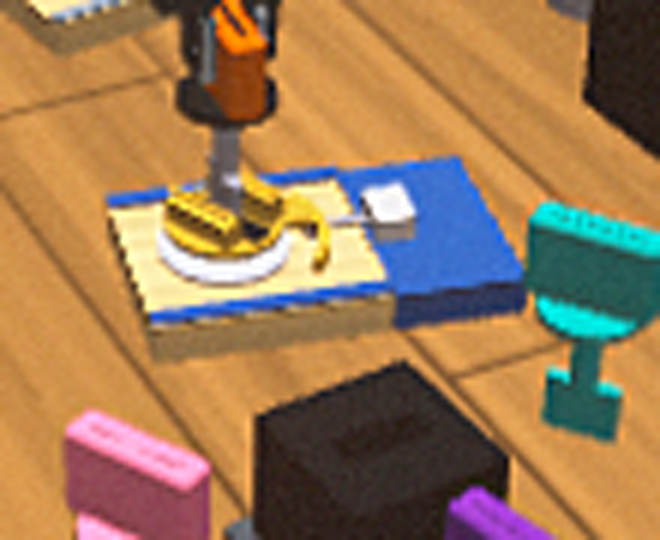

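The panels are flush at about crop (375,240). The slider stopped moving while the torque rose to 1.4 N m, so the cam is at its stop. I'll unwind to mid-play and lift straight out.

>>> drive_tool(
  plan=[
    [0,0,0,0,0,-0.05,-1],
    [0,0,0,0,0,-0.05,-1],
    [0,0,0,0,0,-0.05,-1],
    [0,0,0,0,0,-0.05,-1],
    [0,0,0,0,0,-0.06,-1],
    [0,0,0,0,0,0,-1],
    [0,0,-0.1,0,0,0,-1],
    [0,0,-0.2,0,0,0,-1],
    [0,0,-0.25,0,0,0,-1],
    [0,0,-0.25,0,0,0,-1],
    [0,0,-0.2,0,0,0,-1],
    [0,0,0,0,0,0,-1],
    [0,0,0,0,0,0,-1],
  ],
)

```text
time: 10.42
tcp_pos: [478.3, -160.3, 385.8]
tcp_rot: [1.899, 2.499, 0.002]
force: [0.7, -0.4, -1.1]
finger_gap: 18.3
```

```bash
python3 go.py 480 374 385 0.07
python3 -c "
from h import *
snap('side','side8')"
python3 gap.py side7 side8
```

```text
t 10.42 pos [ 478.3 -160.3  385.8] yaw 0.271 j [-0.32  0.26 -0.02  1.29  0.    0.98] gap 18.3 F [ 0.7 -0.4 -1.1] T [-0.02  0.05  0.  ]
turn first (units) [0.002 0.001 0.128] shift units now-axes [6.429e+00 1.809e+00 6.000e-03] after-turn axes [6.66  0.488 0.01 ]
side7 235 slider s pct [ 73.9  76.5 100.3 114.3 127.  137.1 139.3]
side8 233 slider s pct [ 73.8  76.5 100.1 114.5 127.1 137.1 139.3]
```

>>> drive_tool(
  plan=[
    [0,0,0,0,0,0.043,-1],
    [0,0,0,0,0,0.043,-1],
    [0,0,0,0,0,0.043,-1],
    [0.3,0.03,0,0,0,0,-1],
    [0.44,0.03,0,0,0,0,-1],
    [0.44,0.03,0,0,0,0,-1],
    [0.44,0.03,0,0,0,0,-1],
    [0.44,0.03,0,0,0,0,-1],
    [0.44,0.03,0,0,0,0,-1],
    [0.44,0.03,0,0,0,0,-1],
    [0.44,0.03,0,0,0,0,-1],
    [0.44,0.03,0,0,0,0,-1],
    [0.44,0.03,0,0,0,0,-1],
    [0.44,0.03,0,0,0,0,-1],
    [0.44,0.03,0,0,0,0,-1],
    [0.44,0.03,0,0,0,0,-1],
    [0.44,0.03,0,0,0,0,-1],
    [0.44,0.03,0,0,0,0,-1],
    [0.2,0.03,0,0,0,0,-1],
  ],
)

```text
time: 12.05
tcp_pos: [478.3, 377.8, 382.2]
tcp_rot: [-2.138, -2.299, 0.003]
force: [-0.1, -0.0, -0.7]
finger_gap: 18.8
```

>>> drive_tool(
  plan=[
    [0,0,0,0,0,0,-1],
    [0,0,0,-0.056,0,0,-1],
    [0,0,0,-0.056,0,0,-1],
    [0,0,0,-0.056,0,0,-1],
    [0,0,0,-0.056,0,0,-1],
    [0,0,0,0,0,0,-1],
  ],
)

```text
time: 12.55
tcp_pos: [478.0, 372.6, 382.9]
tcp_rot: [1.963, 2.104, 0.372]
force: [-1.1, 0.7, -1.9]
finger_gap: 18.8
```

```bash
python3 go.py 480.5 373.7 258 0.07
python3 - <<'E'
from h import *
from scipy.spatial.transform import Rotation as R
o=get_obs(); z=R.from_rotvec(o["tcp_rot"]).as_matrix()[:,2]; print("axis",z.round(3),"blade",(o["tcp_pos"]+261.5*z).round(1))
E
```

```text
t 12.55 pos [478.  372.6 382.9] yaw 0.07 j [ 0.71  0.34  0.05  1.   -0.21  2.18] gap 18.8 F [-1.1  0.7 -1.9] T [-0.1   0.55 -0.  ]
turn first (units) [ 0.224  0.001 -0.   ] shift units now-axes [ 0.014 -0.507  1.477] after-turn axes [0.011 0.032 1.561]
axis [ 0.343  0.022 -0.939] blade [567.8 378.4 137.3]
```

>>> drive_tool(
  plan=[
    [0,-0.09,0.25,0,0,0,-1],
    [0,-0.09,0.25,0,0,0,-1],
    [0,-0.09,0.25,0,0,0,-1],
    [0,-0.09,0.25,0,0,0,-1],
    [0,-0.09,0.25,0,0,0,-1],
    [0,-0.05,0.2,0,0,0,-1],
    [0,0,0,0,0,0,-1],
    [0,0,0,0,0,0,-1],
  ],
)

```text
time: 13.22
tcp_pos: [481.5, 373.1, 260.1]
tcp_rot: [1.966, 2.106, 0.366]
force: [0.4, -0.5, -1.3]
finger_gap: 18.9
```

```bash
python3 go.py 480.5 373.7 258 0.07
python3 - <<'E'
from h import *
im,d=snap("side","side9"); cv2.imwrite("pics/s9.png",cv2.resize(im[110:210,210:320,::-1],None,fx=6,fy=6,interpolation=cv2.INTER_CUBIC))
E
```

```text
t 13.22 pos [481.5 373.1 260.1] yaw 0.069 j [ 0.7   0.44 -0.13  0.71 -0.2   2.18] gap 18.9 F [ 0.4 -0.5 -1.3] T [-0.02  0.43  0.  ]
turn first (units) [ 0.221  0.002 -0.001] shift units now-axes [ 0.009 -0.02   0.021] after-turn axes [ 0.008 -0.012  0.026]
```

View pics/s9.png

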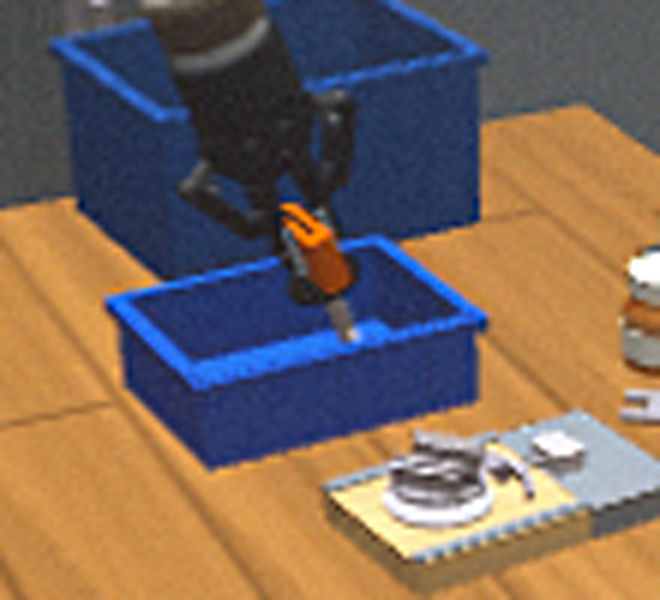

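The driver's shank and blade are inside the tote walls at about crop (345,325), with the wing above the rim. I'll lower it the last few mm, release, and back away along the tool axis.

>>> drive_tool(
  plan=[
    [0,-0.02,0.06,0,0,0,-1],
    [0,0,0,0,0,0,-1],
    [0,0,0,0,0,0,0],
    [0,0,0,0,0,0,0],
    [0,0,0,0,0,0,0.2],
    [0,0,0,0,0,0,0.2],
    [0,0,-0.1,0,0,0,0.2],
    [0,0,-0.2,0,0,0,0.2],
    [0,0,-0.2,0,0,0,0.2],
    [0,0,-0.25,0,0,0,0.2],
    [0,0,-0.25,0,0,0,0.2],
    [0,0,-0.3,0,0,0,0.2],
    [0,0,-0.3,0,0,0,0.2],
    [0,0,-0.3,0,0,0,0.2],
    [0,0,0,0,0,0,0.2],
    [0,0,0,0,0,0,0.2],
    [0,0,0,0,0,0,0.2],
    [0,0,0,0,0,0,0.2],
    [0,0,0,0,0,0,0.2],
    [0,0,0,0,0,0,0.2],
  ],
)

```text
time: 14.93
tcp_pos: [429.8, 370.3, 398.3]
tcp_rot: [1.964, 2.105, 0.371]
force: [-0.5, -0.6, -0.2]
finger_gap: 51.2
```

```bash
python3 go.py 480.5 373.7 258 0.07
python3 - <<'E'
from h import *
im,d=snap("side","side10"); im2,d2=snap("top","top10")
a=cv2.resize(im[110:230,210:330,::-1],(480,480),interpolation=cv2.INTER_CUBIC)
b=cv2.resize(im2[110:240,100:230,::-1],(320,320),interpolation=cv2.INTER_CUBIC)
cv2.imwrite("pics/s10.png",np.hstack([a,np.pad(b,((0,160),(0,0),(0,0)))]))
E
python3 gap.py side8 side10
```

```text
t 14.93 pos [429.8 370.3 398.3] yaw 0.069 j [ 0.76  0.26 -0.02  1.02 -0.22  2.23] gap 51.2 F [-0.5 -0.6 -0.2] T [-0.02  0.32  0.  ]
turn first (units) [ 0.223  0.001 -0.001] shift units now-axes [ 0.002 -0.004  1.866] after-turn axes [-1.000e-03  6.360e-01  1.754e+00]
side8 233 slider s pct [ 73.8  76.5 100.1 114.5 127.1 137.1 139.3]Traceback (most recent call last):
  File "gap.py", line 8, in <module>
    p=plane(tag[:-1],u,v,24.5)[:,:2]-c; s,t=p@a,p@b
      ~~~~~^^^^^^^^^^^^^^^^^^^
  File "h.py", line 12, in plane
    s,T=slopes(n,u,v); d=np.concatenate([s,np.ones(s.shape[:-1]+(1,))],-1)@T[:3,:3].T
        ~~~~~~^^^^^^^
  File "h.py", line 7, in slopes
    f,cx,cy,k,T=cal(n); a=np.stack([(np.asarray(u,float)-cx)/f,(np.asarray(v,float)-cy)/f],-1)
                ~~~^^^
  File "h.py", line 4, in cal
    c=get_calibration(n); f=210/np.tan(np.radians(c["vertical_fov"])/2)
ValueError: cameras: side, top
```

View pics/s10.png

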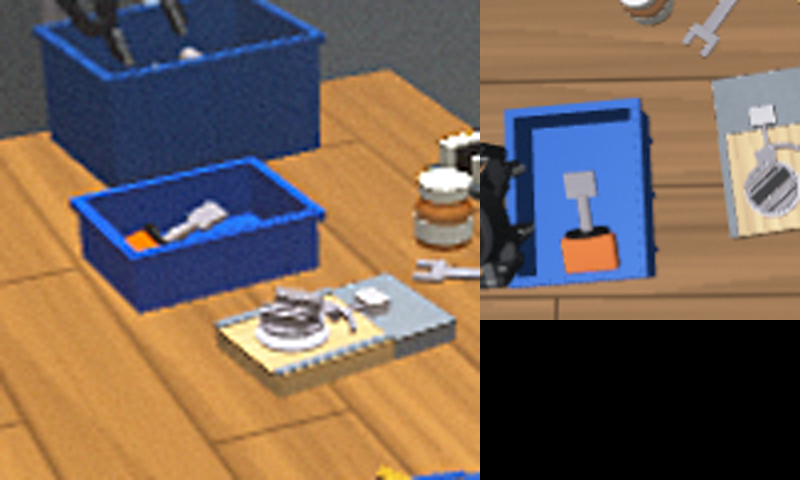

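The driver lies flat in the tote: blade at (580,185) and wing at (590,250) in the right-hand crop. The gripper is clear, and the grey joint looks unchanged. I'll check the gap and grey lugs in numbers, check that the driver is still, and hand in.

```bash
cp side10.npz sideA.npz; cp top10.npz topA.npz; python3 gap.py side0 sideA top0 topA
python3 - <<'E'
from h import *
for t in("top0","topA"):
    z=np.load(t+".npz"); d=z["d"];W=world("top",d); m=np.zeros(d.shape,bool); m[165:205,195:240]=1; m&=(d>0)&(W[...,2]>53)
    print(t,"grey lugs",W[m][:,:2].mean(0).round(1),"%.2f"%cv2.minAreaRect(W[m][:,:2].astype(np.float32))[2])
im=np.load("topA.npz")["im"]
im2,d2=get_image("top"); print("frame diff in tote",np.abs(im2[180:225,125:165].astype(int)-im[180:225,125:165]).mean())
b=np.array([580-480,185])*130/320+[100,110]; print("blade",plane("top",b[:1],b[1:],8.).round(1), "tote c (525,377)")
sign_off()
E
```

```text
side0 237 slider s pct [ 84.7  87.2 109.8 126.9 139.7 150.5 153. ]
sideA 233 slider s pct [ 73.8  76.5 100.1 114.5 127.1 137.1 139.3]
top0 527 slider s pct [ 86.6  89.5 108.3 126.  140.8 152.6 154.9]
topA 506 slider s pct [ 76.1  79.7  98.3 113.9 127.8 139.  141.4]
top0 grey lugs [529.4 152.6] 40.80
topA grey lugs [529.2 152. ] 41.23
frame diff in tote 0.5231481481481481
blade [[541.7 391.7   8. ]] tote c (525,377)
the job is handed in; nothing more can be done
```

The blue joint is closed and the orange-handled driver is lying in the small blue tote. The job was handed in at about 15 s of the 58 s allowed; hand-in gave no verdict.

I pinched the driver by its wing and lifted it from the stand. I lowered the blade into the brass slot and turned it clockwise until the torque rose to about 1.4 N m. I then unwound to mid-play, lifted it out and laid it in the tote.

Last checks:
- **Blue cam:** the sliding half moved 12–14 mm in both views and did not move again after the driver was lifted out. The panels look flush, so I take the cam to be at its stop. I inferred this from the gap, as the cam angle can't be read directly.
- **Grey cam:** its lugs measure the same before and after, within 0.5° and 1 mm.
- **Driver:** it lies flat, with the blade near (542,392), against a tote centre of about (525,377). Two successive pictures show it still.
- **Robot:** the gripper is open and touching nothing.
- **Disagreement:** the early estimates of the slot centre differed by about 4 mm, well inside the slot's clearance. One gap-check script stopped on a file-name error, and I re-ran it without trouble.

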